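# Nudge the jig plate over its locating pins

## Task

Nudge the aluminium jig plate across the drilling fixture, square it up along the yellow fence and slide it on until its two holes drop over the two locating pins and it lies flat down on the green bed. Only push it with the fingertips or the outside of the fingers: never lift it off the fixture, and leave the other tools and parts on the bench where they are. Finish with the gripper clear of the plate.

Things in the scene. Friction and masses are not known exactly. Their poses are not given: they have to be found in the camera images.
- fixture: Drilling fixture fixed to the bench, 142 mm wide (its x, -86.5 to +55.5) and 285 mm long (its y, -220 to +65). Origin on the bench top under where the seated plate's centre will be; z up. It has a raised dark ledge (-y part), a lower green bed with two pins (+y part) and a yellow fence along its far (+x) side. The plate starts flat on the ledge, slightly turned and clear of the fence.
- ledge_edge (a point): Middle of the ledge's edge at fixture y = -52.5 mm. The dark steel ledge is 30 mm above the bench, from y = -220 to -52.5; there it steps down 10 mm to the bed. The plate travels over this edge along the fixture's +y; the pins then carry its front until the holes reach them. Seated, the plate's rear is 2.5 mm clear of the edge.
- bed (a point): Point on top of the green bed, 20 mm above the bench, half-way between the pins (fixture x = 0, y = 0). The bed runs from y = -52.5 to +65 mm.
- fence (a point): On the top inner edge of the straight yellow fence, beside ledge_edge: inner face at fixture x = +45.5 mm, top 40 mm above the bench, from y = -215 to +65 mm, parallel to y. A plate held square against it is 0.5 mm off centre of the pins, which the holes allow.
- pin_near (a point): Centre of the top of the locating pin at fixture x = -25 mm, y = 0, 29 mm above the bench (the pin nearer the robot). Steel, 12 mm in diameter, 9 mm high above the bed, tapered top 1 mm lower than the ledge.
- pin_far (a point): Centre of the top of the locating pin at fixture x = +25 mm, y = 0, 29 mm above the bench (the pin nearer the fence). Same size as pin_near.
- plate: Loose aluminium jig plate, 90 mm (its x) by 100 mm (its y), 10 mm thick, about 0.4 kg. Origin at the centre of its underside, axes nearly parallel to the fixture's. Two through holes, 15 mm in diameter, at x = -25 and +25, y = 0. Centre of mass about 20 mm to -y of its centre. Oiled, slides easily. Small brass discs are only marks. Underside 30 mm above the bench on the ledge, 20 mm when seated.
- rib (a point): Top outer edge, at mid-length, of the brass push rib that stands along the plate's whole rear (-y) edge: plate x = 0, y = -50, 30 mm above the plate's underside. The rib is 12 mm thick, flush with the rear face.
- hole_near (a point): Centre of the upper mouth of the plate's hole at plate x = -25 mm, 10 mm above the plate's underside. It goes over pin_near.
- hole_far (a point): Centre of the upper mouth of the plate's hole at plate x = +25 mm, 10 mm above the plate's underside. It goes over pin_far.
- hammer: Bystander: hammer lying on the bench beyond the fixture's fence. Leave alone.
- screwdriver: Bystander: screwdriver lying on the bench on the robot's side of the fixture, beside its bed end. Leave alone.
- file: Bystander: flat file with a wooden handle, 270 mm long, 21 mm high, lying on the bench to the right of the fixture. Leave alone.
- oil: Bystander: small amber oil bottle, 48 mm across and 85 mm high, standing beyond the fence. Origin under its base. Leave alone.
- weight: Bystander: brass knobbed weight, 36 mm across and 46 mm high, standing on the bench past the bed end of the fixture. Origin under its base. Leave alone.
- steel_strip: Bystander: dark flat steel strip, 240 by 28 by 6 mm, lying on the bench to the right. Origin at the centre of its underside. Leave alone.
- handle_blank: Bystander: wooden handle blank, 120 by 34 by 24 mm, lying on the bench past the bed end of the fixture. Origin at the centre of its underside. Leave alone.
Not all that is in view belongs to the job. Of the things like the plate, leave any that is black; of the rest the smaller one is meant.

How it is judged:
At the end, for the whole second after the job is handed in: Both holes are over their pins (centres within 4 mm in plan), the plate's underside is down on the bed (within 2.5 mm), the plate is level within 0.04 rad and at rest (horizontal distance between hole_near and pin_near below 0.004 m and horizontal distance between hole_far and pin_far below 0.004 m and z of plate in the frame of fixture below 0.0225 m and angle between plate's own z axis and vertical below 0.04 rad and linear speed of plate below 0.01 m/s); the robot touches nothing.
It fails at once if the plate is lifted more than 10 mm above the ledge (z of plate in the frame of fixture above 0.04 m).
It fails at once if the plate is tipped up steeply (over 0.4 rad) (angle between plate's own z axis and vertical above 0.4 rad).
It fails at once if a bystander (tool, bottle, weight, strip or blank) is moved more than 30 mm (distance of any of hammer, screwdriver, file, oil, weight, steel_strip, handle_blank from where it was at the start of the episode above 0.03 m).
It also fails if it takes over 51 s, if anything falls off the work surface, if the arm or the gripper's body presses on something with over 40 N, if the wrist force passes 120 N, or if a joint passes its speed limit or range.

## Robot

A 6-joint arm with a two-finger parallel gripper is mounted at the origin on the work surface. World frame = base frame: x ahead of the robot, y to its left, z up, the work surface at z = 0. Lengths are in m, angles in rad, forces in N, time in s.
With the tool pointing down it reaches from about 0.225 to 0.875 m from the base axis. Payload 3.4 kg.
Tool frame: the origin (TCP) lies at the very end of the fingers, on their centre line; the grasp point (between the pads) lies 19 mm behind it; z points along the fingers, y is the direction in which the jaws open and shut (so a half turn about z gives the same grasp; the last joint's range is limited). The gripper opens to 85 mm and grips with 20 to 120 N. Pads are 22 mm wide; open, the fingers measure 114 mm over their backs; the gripper's body (76 mm by 85 mm) begins 54 mm behind the grasp point. The pads swing forward as they close: fully open they stand 13 mm farther back than shut.
Start: joints at [1.02, 0.276, 1.505, -0, 1.361, -0.121], TCP at [0.24, 0.523, 0.231] pointing down, gripper open.
Joint ranges: [-2.89, 2.89], [-0.75, 2.08], [0.22, 2.7], [-1.18, 4.32], [0.11, 2.71], [-2.7, 2.7]. Speed limits (rad/s): [2.57, 2.57, 3.14, 3.14, 3.14, 3.14].

## Interface

Orientations are given as a unit quaternion [w, x, y, z].
In Python, from rig import telemetry, imaging, manip, finder gives the robot as it stands.
- The arm moves only by the tool arm_command, never from a script. Its argument "steps" is a list of rows, each a list of 3 entries, a list of its own where there are three numbers: the turn, a rotation vector about the world's x, y, z in rad, then the shift along the world's x, y, z in mm, then the closure in counts, from 0 (fully open) to 255 (shut). In form: [[[rx, ry, rz], [dx, dy, dz], grip], ...]. A call has 1 to 20 rows; each row shifts and turns the commanded pose from where the row before left it; what a row does not reach is not made up. A row lasts 1/8 s, in which the tool goes at most 62.5 mm and 10.7 degrees, less where a joint would pass 70% of its speed; a pose out of reach is approached as far as the arm can. A call is refused whole if a number of a shift passes 62.5 or a number of a turn 0.188, either way. A call with a gripper value outside its range is refused whole. The fingers move at their own pace and stop on an object; "newtons" is the grip in N (left out, the last holds). Time passes only in rows, so rows that do not move let the fingers close. It gives the time, the measured TCP pose, the force and the opening at its end, in the units of the state.
- telemetry.get_state(): the state, without advancing time (a new reading comes with each control period).
- imaging.get_image(name): name is "scene" or "top"; returns the picture (480x640x3 uint8, blue, green, red); there is no depth.
- imaging.camera_params(name): a dict with "intrinsics" (3x3 intrinsics, pixels), "R" (3x3) and "t" (3): a world point X has camera coordinates R X + t. Camera axes: x right, y down, z forward; pixel columns grow to the right and rows downward; lengths in m; the calibration is good to about 2 mm. A picture is of the moment at which its call begins. camera_params takes no time and is no camera call.
- manip.sign_off(): hands the job in, once; it reports no verdict.
Trained networks look in the newest picture that a camera, given by its name, has taken for a name from the list of things; names that differ only in an ending like _2 or _b are one class to them, and where a whole thing is asked for, a point or a joint stands for the part that bears it (a point fixed in the world has none). Each returns a list of dicts, best first, with "score" (0 to 1); they miss things now and then, are a little off and sometimes report something else, mostly with a low value. They report only what shows in the picture. A call takes as long as a camera call. They do not tell look-alikes from the thing itself.
- finder.cut_out(camera, thing): "pixels" (480x640 bool, what is visible of it) and "extent" ([left, top, width, height] in pixels, round what is visible of it).
The state is a dict: "clock": time; "qpos": joint angles; "qd": joint speeds; "effort": joint torques, N m; "position": TCP position; "ee_rot": TCP orientation; "contact_force": force on the tool from outside, world axes, zero at the start; "moment": the same for the moment, N m; "width": finger opening in m.
Only numpy, scipy, OpenCV 4.12 (cv2) and the standard library are available. Lean on these libraries where they do the work, as an engineer would, in place of code of your own. Each camera call takes 0.05 s, during which the arm holds its last target.

## Working session

There is one attempt and no reset: what is moved stays moved. The work goes in short steps, Python scripts to look and compute and a tool call to move; the robot and the scene stay as the last step left them, time stands still between calls to the robot, and variables do not carry over. Pictures are saved under pics/ and viewed, and the job is handed in when it is done.

Besides the shell and the picture viewer there is one more tool, called after "Request:" as name([rows], argument=value, ...), one row to a line, values as JSON. arm_command: Moves the arm, as the interface text tells. Its arguments: {"type":"object","properties":{"steps":{"type":"array"},"newtons":{"type":"number"}},"required":["steps"]}

```bash
ls; mkdir -p pics; python3 - <<'E'
from rig import telemetry, imaging
import cv2, numpy as np
for n in ("scene","top"):
    cv2.imwrite(f"pics/{n}0.png",imaging.get_image(n))
    p=imaging.camera_params(n); print(n,np.round(p["intrinsics"],1).tolist(),np.round(p["R"],3).tolist(),np.round(p["t"],3).tolist())
s=telemetry.get_state(); print(s)
E
```

```text
pics
scene [[458.7, 0.0, 327.9], [0.0, 458.7, 235.8], [0.0, 0.0, 1.0]] [[-0.367, 0.93, -0.007], [0.709, 0.274, -0.65], [-0.603, -0.243, -0.76]] [0.197, -0.29, 1.264]
top [[433.0, 0.0, 319.6], [0.0, 433.0, 242.8], [0.0, 0.0, 1.0]] [[-0.003, -1.0, 0.001], [-0.988, 0.003, -0.155], [0.155, -0.002, -0.988]] [-0.025, 0.516, 1.014]
{'clock': 0.1, 'qpos': array([ 1.01998659e+00,  2.76523228e-01,  1.50601427e+00,  2.57338312e-07,
        1.36068296e+00, -1.21013274e-01]), 'qd': array([-0.00062481, -0.00146401, -0.00372174,  0.0001815 ,  0.00237997,
        0.00100829]), 'effort': array([ 6.98714248e-04, -4.17697585e+01, -2.46405387e+01, -5.16348632e-05,
        5.88865281e-03, -8.91393626e-09]), 'position': array([0.23935892, 0.5222963 , 0.23052798]), 'ee_rot': array([-2.68404290e-04,  2.13247957e-01,  9.76997772e-01, -7.68369152e-04]), 'contact_force': array([ 0.51641277, -0.65224488,  0.37986862]), 'moment': array([ 0.00678337,  0.00870283, -0.0749962 ]), 'width': 0.0850292640361073}
```

View pics/scene0.png

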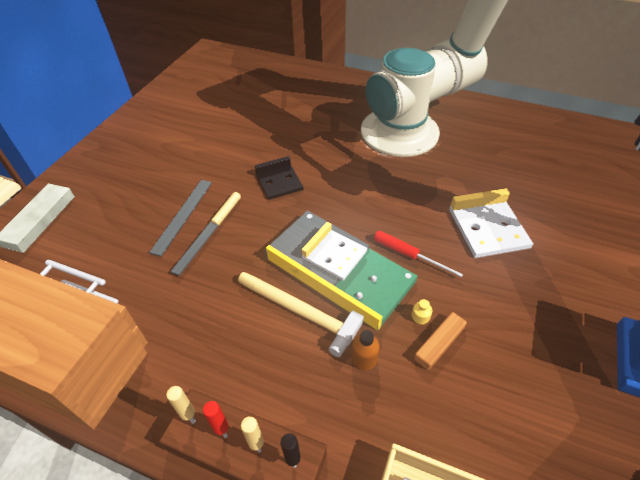

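View pics/top0.png

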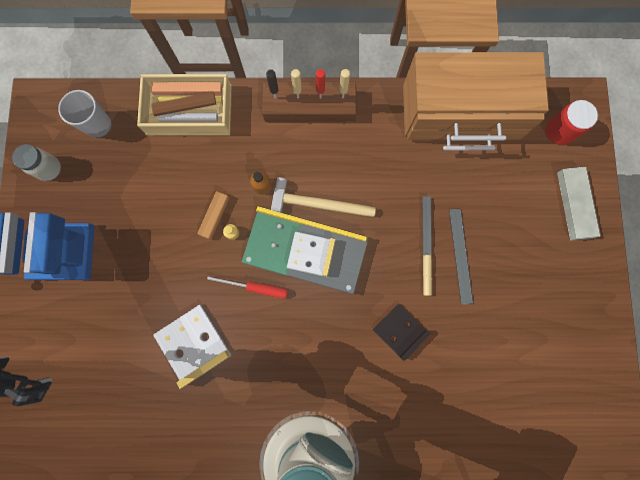

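Three things look like the plate in the top view: the black one at (401,331), a large silver one at (190,345), and a small silver one on the fixture ledge at (312,254). The black one is ruled out, and of the other two the smaller is meant, so it's the one on the ledge. I'll check that in a close crop.

```bash
cat > h.py <<'E'
from rig import telemetry, imaging, manip, finder
import cv2, numpy as np
def P(n):
    p=imaging.camera_params(n); return np.array(p["intrinsics"]),np.array(p["R"]),np.array(p["t"])
def proj(n,X):
    K,R,t=P(n); c=np.atleast_2d(X)@R.T+t; u=c@K.T; return u[:,:2]/u[:,2:]
def atz(n,px,z):
    K,R,t=P(n); px=np.atleast_2d(px).astype(float); d=np.c_[px,np.ones(len(px))]@np.linalg.inv(K).T@R; o=-R.T@t
    return o+d*((z-o[2])/d[:,2:])
E
python3 - <<'E'
from h import *
im=cv2.imread("pics/top0.png"); c=im[195:305,230:380]; cv2.imwrite("pics/c0.png",cv2.resize(c,None,fx=5,fy=5,interpolation=cv2.INTER_CUBIC))
im=cv2.imread("pics/scene0.png"); c=im[200:335,250:430]; cv2.imwrite("pics/c1.png",cv2.resize(c,None,fx=4.4,fy=4.4,interpolation=cv2.INTER_CUBIC))
for cam in("top","scene"):
  for th in("fixture","plate","ledge_edge","bed","pin_near","hole_near","screwdriver"):
    for r in finder.cut_out(cam,th)[:4]:
        m=r["pixels"]; ys,xs=np.nonzero(m); print(cam,th,round(r["score"],2),r["extent"],xs.mean().round(1),ys.mean().round(1),m.sum())
E
```

```text
top fixture 0.66 [242.5, 207.2, 126.6, 88.8] 303.8 248.7 5484
top plate 0.92 [286.0, 230.9, 49.7, 46.5] 310.1 253.3 1530
top plate 0.91 [156.7, 304.7, 72.5, 83.9] 191.5 344.9 3354
top plate 0.75 [375.7, 305.5, 52.1, 55.8] 400.3 331.8 1638
top ledge_edge 0.9 [242.8, 204.2, 121.1, 88.7] 302.8 248.5 5086
top ledge_edge 0.19 [247.4, 172.7, 24.5, 21.1] 260.2 182.6 338
top bed 0.98 [240.5, 204.9, 123.1, 85.7] 303.3 248.4 5237
top pin_near 0.8 [242.0, 203.1, 123.7, 91.8] 303.1 248.7 5221
top hole_near 0.92 [288.8, 231.9, 47.8, 46.2] 310.8 253.4 1544
top hole_near 0.89 [154.9, 303.8, 75.0, 84.4] 191.5 344.9 3418
top hole_near 0.62 [373.5, 302.5, 54.7, 56.3] 400.8 331.7 1654
top screwdriver 0.65 [208.3, 279.0, 77.9, 19.6] 263.1 288.7 487
top screwdriver 0.62 [421.1, 192.9, 12.1, 104.5] 426.5 245.1 830
scene fixture 0.82 [264.9, 209.4, 152.4, 117.6] 342.9 272.2 6931
scene fixture 0.35 [149.3, 181.3, 63.3, 76.2] 179.4 218.3 1033
scene fixture 0.17 [415.8, 313.4, 51.2, 54.6] 439.4 340.1 1253
scene plate 0.94 [254.7, 155.0, 47.6, 44.3] 276.9 177.4 1406
scene plate 0.93 [300.6, 225.3, 65.9, 57.8] 332.5 251.9 2036
scene plate 0.57 [449.4, 190.3, 83.3, 69.2] 488.3 222.8 3715
scene plate 0.17 [414.2, 300.0, 14.7, 22.8] 420.9 311.5 350
scene ledge_edge 0.84 [263.6, 212.6, 153.0, 119.2] 343.2 272.9 6633
scene ledge_edge 0.2 [302.6, 222.6, 62.6, 53.1] 332.1 252.0 1989
scene ledge_edge 0.2 [171.0, 190.1, 69.2, 88.5] 205.2 233.5 927
scene bed 0.9 [264.7, 213.3, 154.2, 119.7] 343.1 272.6 6761
scene pin_near 0.77 [266.2, 212.0, 150.3, 119.5] 343.2 272.4 6676
scene hole_near 0.87 [301.6, 223.4, 61.9, 56.0] 332.6 251.8 2035
scene hole_near 0.76 [254.9, 155.8, 46.3, 41.2] 277.5 177.2 1360
scene hole_near 0.68 [449.3, 185.6, 83.9, 70.4] 488.3 222.8 3736
scene hole_near 0.62 [263.7, 212.4, 152.5, 122.0] 343.3 272.5 6814
scene screwdriver 0.69 [375.3, 230.9, 83.8, 44.1] 405.7 248.9 701
```

View pics/c0.png

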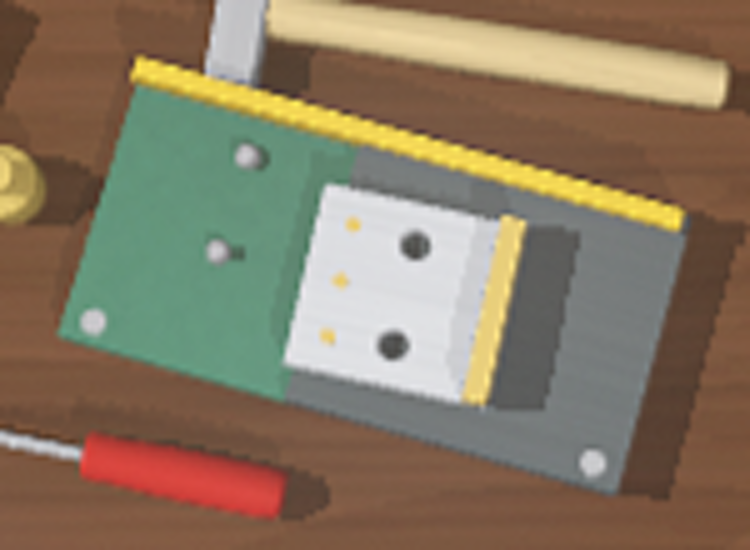

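View pics/c1.png

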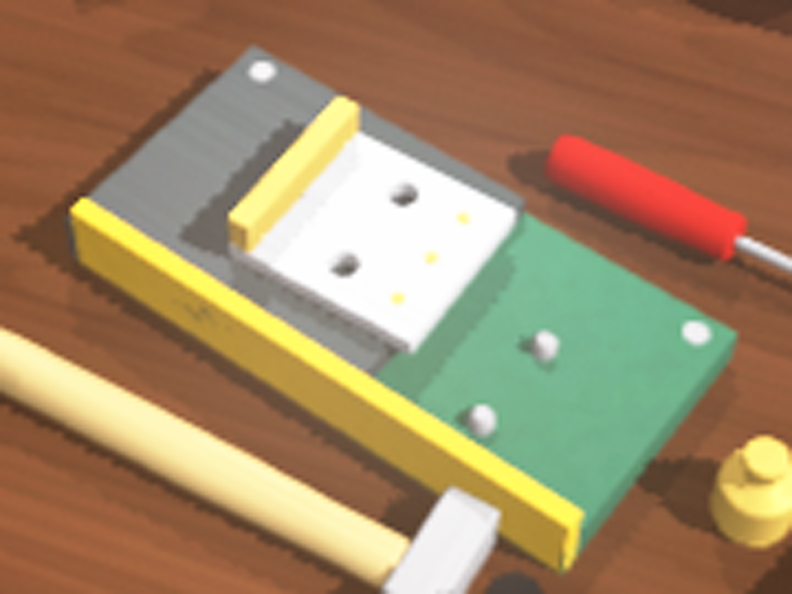

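Confirmed. The small silver plate with the brass rib sits on the dark ledge, with its holes at about (313,244) and (308,264) in the top view. The pins are at about (279,226) and (273,245). Next I'll fit the fixture and plate poses from both views.

```bash
cat > fit.py <<'E'
from h import *
from scipy.optimize import least_squares
def fr(p,L,z0=0):
    L=np.array(L,float)/1000; c,s=np.cos(p[2]),np.sin(p[2])
    return np.c_[p[0]+c*L[:,0]-s*L[:,1],p[1]+s*L[:,0]+c*L[:,1],L[:,2]+z0]
def fit(obs,guess,z0=0):
    def res(p,f=1):
        o=[]
        for cam in obs:
            L=[k for k,_ in obs[cam]]; px=np.array([v for _,v in obs[cam]],float)
            o.append((proj(cam,fr(p,L,z0))-px).ravel())
        return np.concatenate(o)
    r=least_squares(res,guess,loss="soft_l1"); return r.x,res(r.x).reshape(-1,2)
E
cat > m0.py <<'E'
from fit import *
t=lambda u,v:((u+.5)/5-.5+230,(v+.5)/5-.5+195)
s=lambda u,v:((u+.5)/4.4-.5+250,(v+.5)/4.4-.5+200)
F={"top":[((25,0,29),t(247,155)),((-25,0,29),t(215,250)),((-86.5,65,20),t(58,337)),((-86.5,-220,30),t(617,494)),((45.5,-215,40),t(682,230)),((45.5,65,40),t(131,80))],
"scene":[((25,0,29),s(482,416)),((-25,0,29),s(545,342)),((-86.5,65,20),s(736,335)),((-86.5,-220,30),s(254,46)),((45.5,-215,40),s(85,198)),((45.5,65,40),s(583,515))]}
Pl={"top":[((25,0,10),t(416,246)),((-25,0,10),t(393,346)),((45,50,10),t(325,185)),((-45,50,10),t(285,363)),((45,-50,30),t(525,220)),((-45,-50,30),t(488,405))],
"scene":[((25,0,10),s(345,264)),((-25,0,10),s(404,193)),((45,50,10),s(410,345)),((-45,50,10),s(523,205)),((45,-50,30),s(231,212)),((-45,-50,30),s(342,96))]}
if __name__=="__main__":
    fix,r=fit(F,[.5,.05,1.2]); print("fix",fix,np.round(r,1).tolist())
    pl,r=fit(Pl,[.5,.0,1.2],.03); print("pl",pl,np.round(r,1).tolist())
    for c in F:
        a,_=fit({c:F[c]},fix); b,_=fit({c:Pl[c]},pl,.03); print(c,a,b)
    c_,s_=np.cos(fix[2]),np.sin(fix[2]); d=(pl-fix); print("plate in fix mm",1000*(c_*d[0]+s_*d[1]),1000*(-s_*d[0]+c_*d[1]),d[2])
E
python3 m0.py
```

```text
fix [ 0.53852235  0.08173641 -0.28088305] [[-0.4, -0.6], [0.1, -0.4], [-0.6, -0.7], [-0.5, -0.3], [-1.0, -0.6], [-0.5, -1.4], [-0.3, -1.0], [-0.1, -1.1], [0.2, -0.7], [-0.1, -0.4], [-0.3, -0.7], [-0.3, -1.3]]
pl [ 0.48961048 -0.00335617 -0.22191389] [[-0.5, -0.2], [-0.5, -0.3], [-0.5, -0.3], [-0.9, -0.1], [-0.2, 0.1], [-0.9, -0.1], [-0.3, -1.0], [-0.1, -0.7], [0.3, -1.4], [-1.6, 0.8], [-0.7, 0.2], [-0.6, -0.9]]
top [ 0.53670845  0.08058709 -0.27824255] [ 0.48926032 -0.00472269 -0.21388609]
scene [ 0.54047541  0.08271212 -0.28218688] [ 0.49079062 -0.00194381 -0.2325317 ]
plate in fix mm -23.407043292214258 -95.31646890777958 0.05896915729465663
```

Request:
arm_command([
  [[0,0,0.0123],[14,-43,0],165],
  [[0,0,0.0123],[14,-43,0],165],
  [[0,0,0.0123],[14,-43,0],165],
  [[0,0,0.0123],[14,-43,0],165],
  [[0,0,0.0123],[14,-43,0],165],
  [[0,0,0.0123],[14,-43,-10],165],
  [[0,0,0.0123],[14,-43,-10],165],
  [[0,0,0.0123],[14,-43,-10],165],
  [[0,0,0.0123],[14,-43,-10],165],
  [[0,0,0.0123],[14,-43,-10],165],
  [[0,0,0.0123],[14,-43,-10],165],
  [[0,0,0.0123],[14,-38,-10],165],
  [[0,0,0],[0,0,0],165],
  [[0,0,0],[0,0,0],165],
])

```text
clock: 2.55
position: [0.4073, 0.0121, 0.1614]
ee_rot: [-0.0, 0.141, 0.99, 0.0]
contact_force: [-0.5, -0.4, -0.4]
width: 0.03
```

```bash
cat >> h.py <<'E'
from scipy.spatial.transform import Rotation as Ro
FIX=np.array([0.5385,0.0817,-0.281])
def st():
    s=telemetry.get_state(); q=s["ee_rot"]; R=Ro.from_quat([q[1],q[2],q[3],q[0]]).as_matrix()
    c,n=np.cos(FIX[2]),np.sin(FIX[2]); d=s["position"][:2]-FIX[:2]
    f=s["contact_force"]
    print("t",s["clock"],"pos",np.round(s["position"]*1000,1),"fixXY",np.round(1000*np.array([c*d[0]+n*d[1],-n*d[0]+c*d[1]]),1),"ytool yaw rel fix deg",np.round(np.degrees(np.arctan2(R[1,1],R[0,1])-FIX[2]),2),"zaxis",np.round(R[:,2],3),"F fix",np.round([c*f[0]+n*f[1],-n*f[0]+c*f[1],f[2]],1),"w",s["width"],"q",np.round(s["qpos"],2))
def snap(tag,sc=(200,335,250,430),tp=(195,305,230,380)):
    for n,(a,b,l,r),k in(("top",tp,5),("scene",sc,4.4)):
        im=imaging.get_image(n); cv2.imwrite(f"pics/{tag}_{n}.png",cv2.resize(im[a:b,l:r],None,fx=k,fy=k,interpolation=cv2.INTER_CUBIC))
E
python3 -c "
from h import *
st()"
```

```text
t 2.55 pos [407.3  12.1 161.4] fixXY [-106.7 -103.3] ytool yaw rel fix deg 89.89 zaxis [-0.     0.001 -1.   ] F fix [-0.4 -0.5 -0.4] w 0.029961833344496685 q [-0.14  0.08  1.95  0.    1.12 -1.43]
```

Request:
arm_command([
  [[0,0,0],[0,0,-40],165],
  [[0,0,0],[0,0,-40],165],
  [[0,0,0],[0,0,-30],165],
  [[0,0,0],[0,0,-12],165],
  [[0,0,0],[0,0,-6],165],
  [[0,0,0],[0,0,0],165],
])

```text
clock: 3.3
position: [0.4082, 0.012, 0.0338]
ee_rot: [0.001, 0.14, 0.99, 0.0]
contact_force: [0.5, -0.5, -0.1]
width: 0.03
```

```bash
python3 -c "
from h import *
st(); snap('a1')"
```

```text
t 3.3 pos [408.2  12.   33.8] fixXY [-105.9 -103.1] ytool yaw rel fix deg 89.97 zaxis [ 0.001 -0.    -1.   ] F fix [ 0.7 -0.3 -0.1] w 0.030019425450633012 q [-0.14  0.25  2.13  0.    0.75 -1.43]
```

View pics/a1_scene.png

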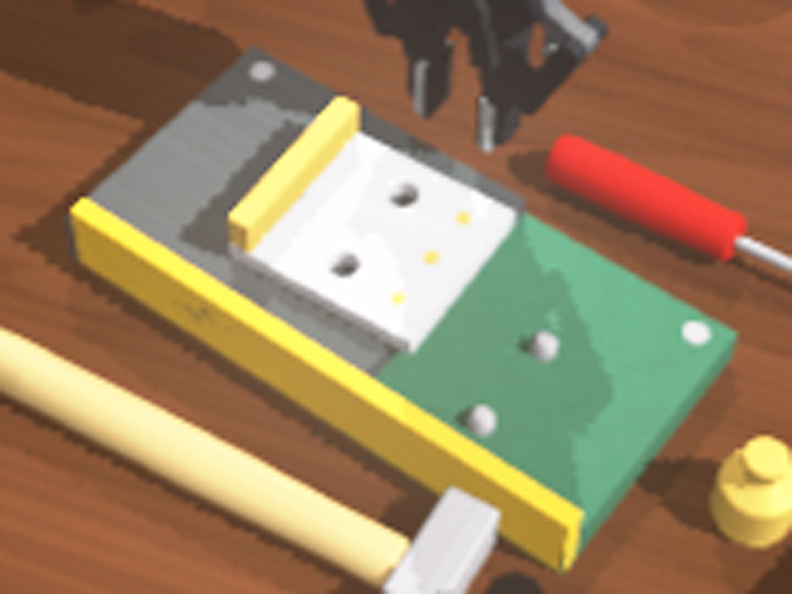

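View pics/a1_top.png

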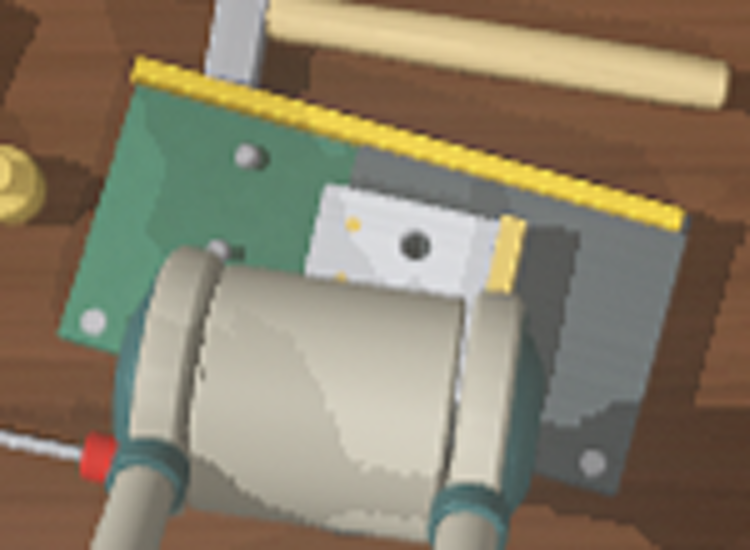

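Request:
arm_command([
  [[0,0,0],[7.7,-2.2,-1],165],
  [[0,0,0],[5.8,-1.7,0],165],
  [[0,0,0],[4.8,-1.4,0],165],
  [[0,0,0],[3.8,-1.1,0],165],
  [[0,0,0],[3.8,-1.1,0],165],
  [[0,0,0],[3.8,-1.1,0],165],
  [[0,0,0],[3.8,-1.1,0],165],
  [[0,0,0],[3.8,-1.1,0],165],
])

```text
clock: 4.4
position: [0.445, 0.0009, 0.0322]
ee_rot: [-0.0, 0.141, 0.99, 0.0]
contact_force: [-0.5, 0.8, -0.3]
width: 0.0303
```

```bash
python3 -c "
from h import *
st(); snap('a2')"
```

```text
t 4.4 pos [445.    0.9  32.2] fixXY [ -67.5 -103.6] ytool yaw rel fix deg 89.93 zaxis [-0.  0. -1.] F fix [-0.7  0.6 -0.3] w 0.030270223634824428 q [-0.15  0.3   2.06  0.    0.78 -1.44]
```

View pics/a2_scene.png

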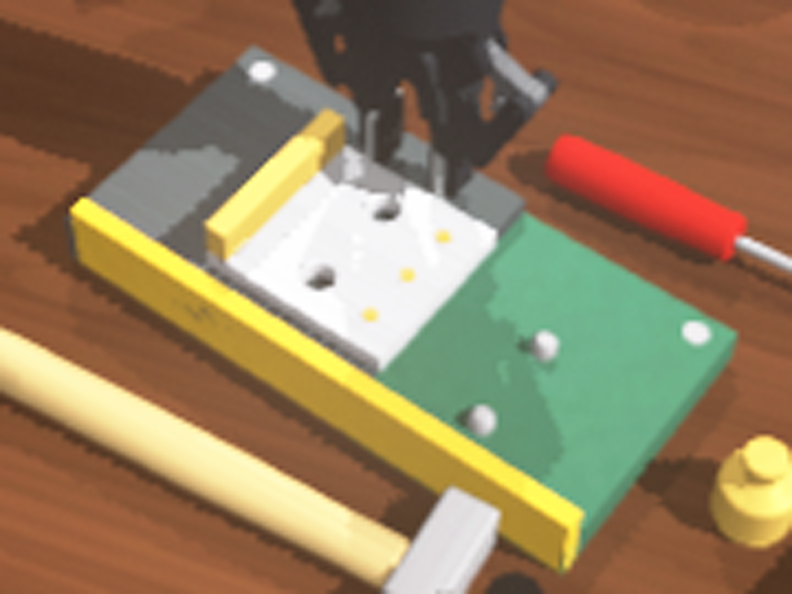

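The plate is sliding toward the fence and squaring up. There is still a small gap at the fence, around crop (300,310). I'll keep pushing gently.

Request:
arm_command([
  [[0,0,0],[2.9,-0.8,0],165],
  [[0,0,0],[1.9,-0.55,0],165],
  [[0,0,0],[1.9,-0.55,0],165],
  [[0,0,0],[1.0,-0.28,0],165],
  [[0,0,0],[1.0,-0.28,0],165],
  [[0,0,0],[1.0,-0.28,0],165],
])

```text
clock: 5.25
position: [0.4546, -0.0018, 0.0323]
ee_rot: [-0.0, 0.141, 0.99, 0.0]
contact_force: [-0.4, 0.4, 0.2]
width: 0.0303
```

```bash
python3 -c "
from h import *
st(); snap('a3')"
```

```text
t 5.25 pos [454.6  -1.8  32.3] fixXY [ -57.4 -103.5] ytool yaw rel fix deg 89.93 zaxis [-0.  0. -1.] F fix [-0.5  0.3  0.2] w 0.0302611097417724 q [-0.16  0.31  2.04  0.    0.79 -1.45]
```

View pics/a3_scene.png

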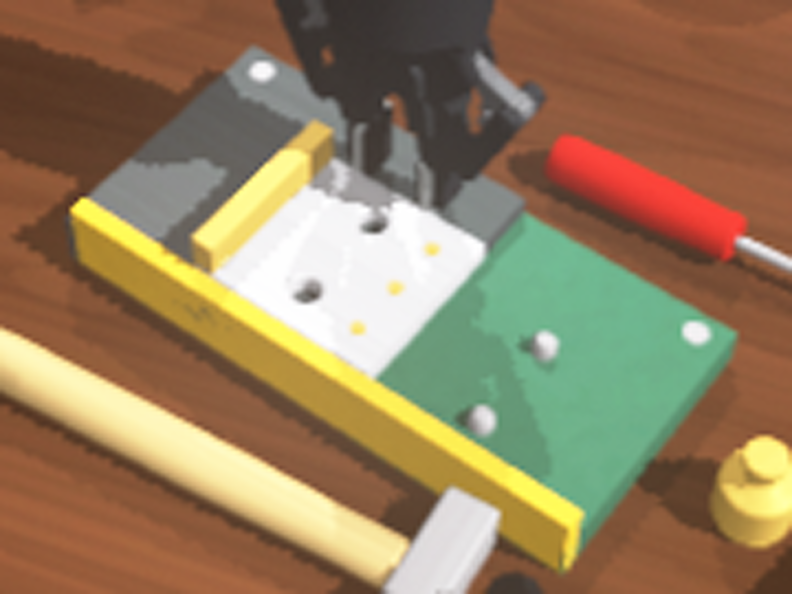

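View pics/a3_top.png

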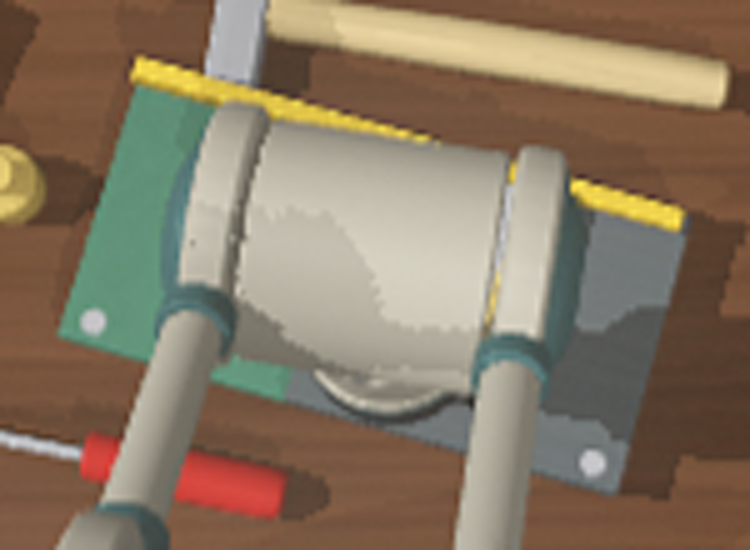

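Request:
arm_command([
  [[0,0,0],[1.0,-0.28,0],165],
  [[0,0,0],[0.5,-0.14,0],165],
  [[0,0,0],[0.5,-0.14,0],165],
])

```text
clock: 5.72
position: [0.4555, -0.0021, 0.0322]
ee_rot: [-0.001, 0.141, 0.99, 0.0]
contact_force: [-3.9, 0.8, 2.4]
width: 0.0299
```

```bash
python3 -c "
from h import *
st()"
```

```text
t 5.725 pos [455.5  -2.1  32.2] fixXY [ -56.5 -103.6] ytool yaw rel fix deg 89.93 zaxis [-0.002  0.001 -1.   ] F fix [-4.  -0.4  2.4] w 0.02991730738779359 q [-0.16  0.31  2.04  0.    0.79 -1.45]
```

Request:
arm_command([
  [[0,0,0],[0.4,-0.1,0],165],
  [[0,0,0],[-2,0.6,0],165],
  [[0,0,0],[-6,1.7,0],165],
  [[0,0,0],[-9.8,2.8,0],165],
  [[0,0,0],[0,0,35],165],
  [[0,0,0],[0,0,45],165],
  [[0,0,-0.1745],[5.2,-10.9,0],165],
  [[0,0,-0.1745],[5.2,-10.9,0],165],
  [[0,0,-0.1745],[5.2,-10.9,0],165],
  [[0,0,-0.1745],[5.2,-10.9,0],165],
  [[0,0,-0.1745],[5.2,-10.9,0],165],
  [[0,0,-0.1745],[5.2,-10.9,0],165],
  [[0,0,-0.1745],[5.2,-10.9,0],165],
  [[0,0,-0.1745],[5.2,-10.9,0],165],
  [[0,0,-0.1745],[5.2,-10.9,0],165],
  [[0,0,0],[0,0,0],165],
])

```text
clock: 7.72
position: [0.4863, -0.0959, 0.1124]
ee_rot: [0.0, 0.799, 0.601, 0.0]
contact_force: [0.9, 0.7, 0.2]
width: 0.0301
```

```bash
python3 -c "
from h import *
st(); snap('a4')"
```

```text
t 7.725 pos [486.3 -95.9 112.4] fixXY [  -0.9 -185.1] ytool yaw rel fix deg 0.01 zaxis [ 0.001 -0.    -1.   ] F fix [0.6 0.9 0.2] w 0.030097243257199945 q [-0.34  0.26  1.85 -0.    1.03 -0.05]
```

View pics/a4_scene.png

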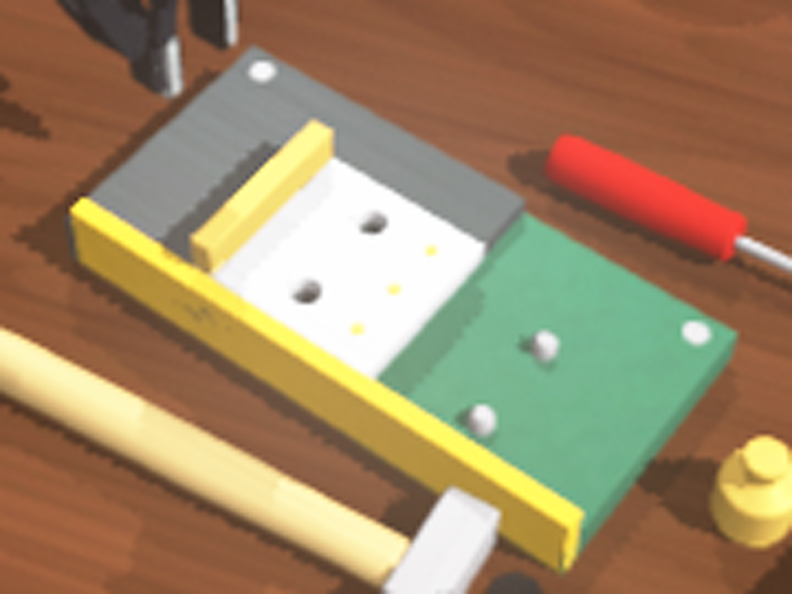

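View pics/a4_top.png

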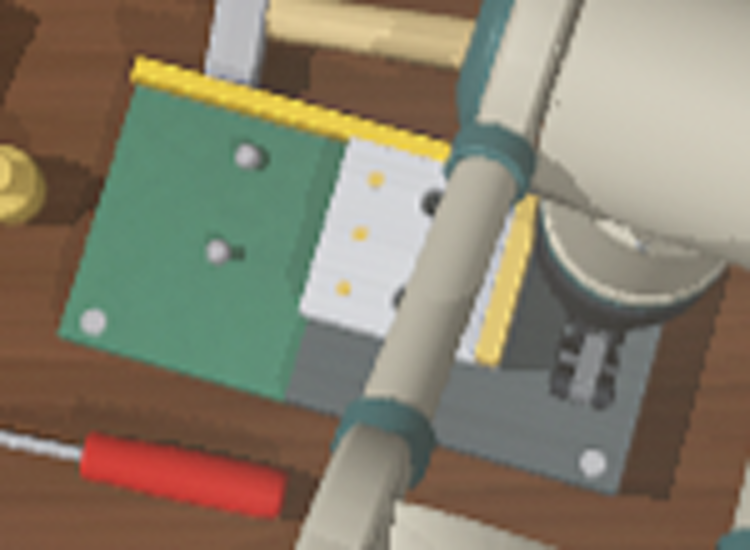

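```bash
python3 - <<'E'
from m0 import *
from h import FIX
Q={"scene":[((25,0,10),s(307,291)),((-25,0,10),s(374,222)),((-45,50,10),s(485,249)),((45,-50,30),s(192,238)),((-45,-50,30),s(315,120))],
"top":[((-45,50,10),t(300,311)),((-45,-50,30),t(498,367)),((45,50,10),t(348,138))]}
pl,r=fit(Q,[.51,0,-.28],.03); print(pl,np.round(r,1).tolist())
c_,s_=np.cos(FIX[2]),np.sin(FIX[2]); d=pl-FIX; print("plate in fix mm",1000*(c_*d[0]+s_*d[1]),1000*(-s_*d[0]+c_*d[1]),d[2])
E
```

```text
[ 0.51172887 -0.0116489  -0.27889649] [[-0.1, -0.5], [-0.3, -0.3], [0.1, -1.0], [-0.3, -0.3], [-0.3, -0.4], [-1.1, -0.2], [-0.8, -1.0], [-0.3, -0.6]]
plate in fix mm 0.16606340758935564 -97.11170407821038 0.0021035144091707814
```

Request:
arm_command([
  [[0,0,0],[0,0,-35],165],
  [[0,0,0],[0,0,-28],165],
  [[0,0,0],[0,0,-12],165],
  [[0,0,0],[0,0,-2],165],
  [[0,0,0],[2.2,7.7,0],165],
  [[0,0,0],[2.2,7.7,0],165],
  [[0,0,0],[1.1,3.8,0],165],
  [[0,0,0],[1.1,3.8,0],165],
  [[0,0,0],[1.1,3.8,0],165],
  [[0,0,0],[1.1,3.8,0],165],
  [[0,0,0],[1.1,3.8,0],165],
])

```text
clock: 9.2
position: [0.496, -0.061, 0.0353]
ee_rot: [0.0, 0.799, 0.601, -0.0]
contact_force: [-0.7, -2.5, 0.9]
width: 0.0304
```

```bash
python3 -c "
from h import *
st(); snap('a5')"
```

```text
t 9.2 pos [496.  -61.   35.3] fixXY [  -1.3 -148.9] ytool yaw rel fix deg -0.06 zaxis [ 0. -0. -1.] F fix [-0.  -2.6  0.9] w 0.030352665649863424 q [-0.26  0.36  1.94 -0.    0.84  0.02]
```

View pics/a5_scene.png

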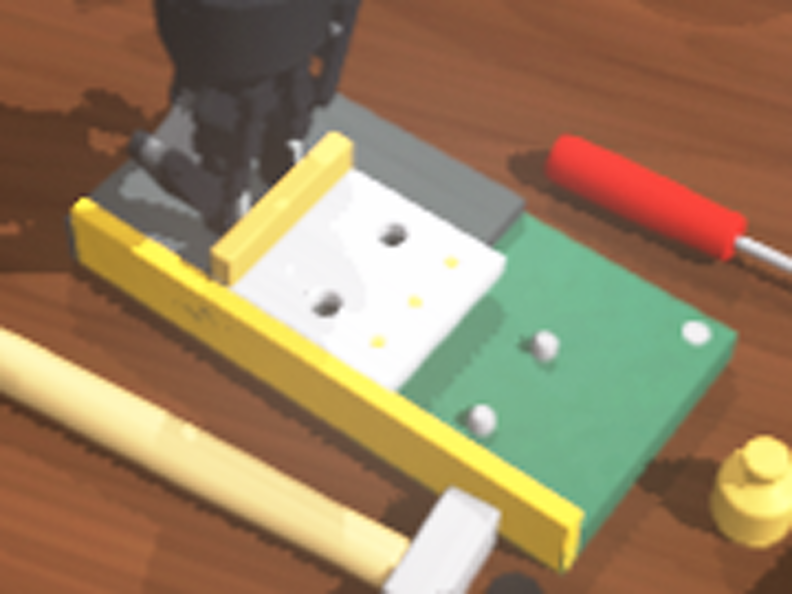

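The plate is square against the fence and is being pushed by the rib. I'll keep going along the fence with a slight bias into it.

Request:
arm_command([
  [[0,0,0],[1.45,4.8,0],165],
  [[0,0,0],[1.45,4.8,0],165],
  [[0,0,0],[1.45,4.8,0],165],
  [[0,0,0],[1.45,4.8,0],165],
  [[0,0,0],[1.45,4.8,0],165],
  [[0,0,0],[1.45,4.8,0],165],
  [[0,0,0],[1.45,4.8,0],165],
  [[0,0,0],[1.45,4.8,0],165],
  [[0,0,0],[1.45,4.8,0],165],
])

```text
clock: 10.42
position: [0.509, -0.0175, 0.0353]
ee_rot: [0.0, 0.799, 0.601, -0.0]
contact_force: [-1.4, -0.9, 0.3]
width: 0.03
```

```bash
python3 -c "
from h import *
st(); snap('a6')"
```

```text
t 10.425 pos [509.  -17.5  35.3] fixXY [  -0.8 -103.5] ytool yaw rel fix deg -0.05 zaxis [ 0. -0. -1.] F fix [-1.1 -1.2  0.3] w 0.030033726383862158 q [-0.17  0.37  1.92 -0.    0.85  0.11]
```

View pics/a6_scene.png

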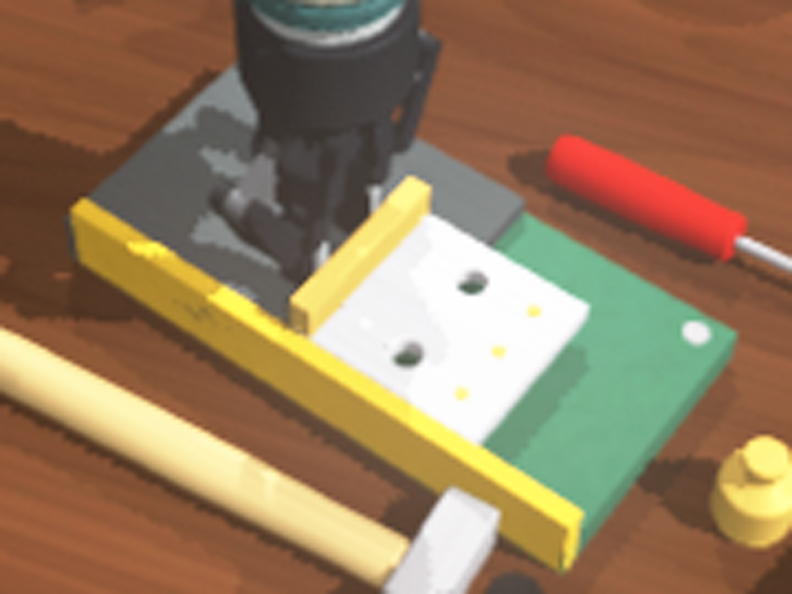

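View pics/a6_top.png

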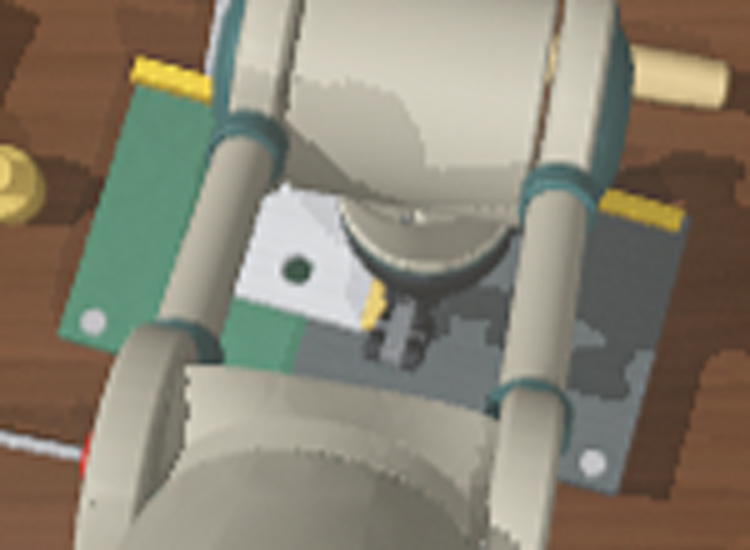

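Request:
arm_command([
  [[0,0,0],[1.15,3.84,0],165],
  [[0,0,0],[1.15,3.84,0],165],
  [[0,0,0],[1.15,3.84,0],165],
  [[0,0,0],[1.15,3.84,0],165],
  [[0,0,0],[1.15,3.84,0],165],
  [[0,0,0],[1.15,3.84,0],165],
  [[0,0,0],[0.85,2.85,0],165],
  [[0,0,0],[0.85,2.85,0],165],
])

```text
clock: 11.52
position: [0.5175, 0.0111, 0.0352]
ee_rot: [-0.0, 0.799, 0.601, -0.0]
contact_force: [0.3, -0.8, -1.5]
width: 0.0302
```

```bash
python3 -c "
from h import *
st(); snap('a7')"
```

```text
t 11.525 pos [517.5  11.1  35.2] fixXY [ -0.6 -73.6] ytool yaw rel fix deg -0.05 zaxis [-0.  0. -1.] F fix [ 0.5 -0.7 -1.5] w 0.030199736726513115 q [-0.11  0.38  1.9   0.    0.86  0.17]
```

View pics/a7_scene.png

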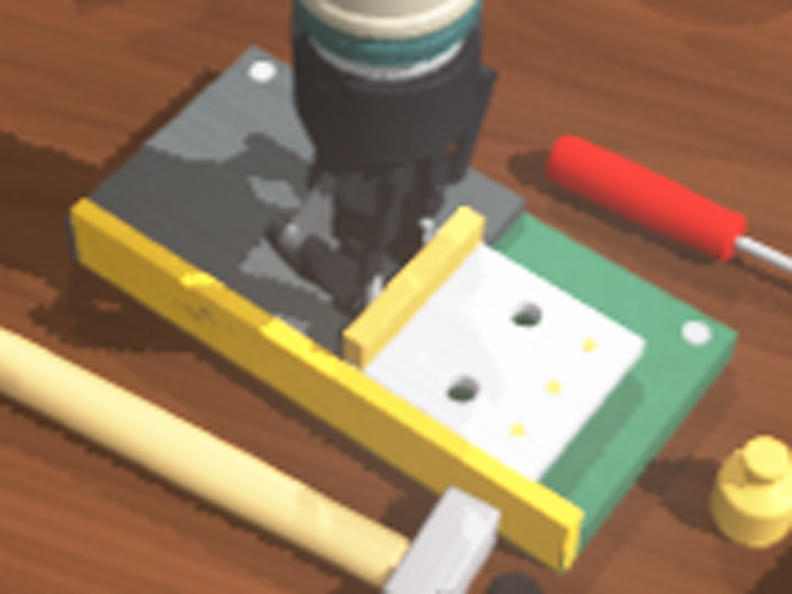

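The plate is about 12 mm short. Its holes are at crop (527,314) and (462,389), and the pins show in the bottoms of the holes. I'll push slower from here.

Request:
arm_command([
  [[0,0,0],[0.55,1.92,0],165],
  [[0,0,0],[0.55,1.92,0],165],
  [[0,0,0],[0.55,1.92,0],165],
  [[0,0,0],[0.55,1.92,0],165],
  [[0,0,0],[0.28,0.96,0],165],
  [[0,0,0],[0.28,0.96,0],165],
])

```text
clock: 12.38
position: [0.5205, 0.0207, 0.0354]
ee_rot: [0.0, 0.799, 0.601, 0.0]
contact_force: [0.0, 0.0, 0.9]
width: 0.0302
```

```bash
python3 -c "
from h import *
st(); snap('a8')"
```

```text
t 12.375 pos [520.5  20.7  35.4] fixXY [ -0.4 -63.6] ytool yaw rel fix deg -0.06 zaxis [ 0.  0. -1.] F fix [0.  0.  0.9] w 0.030156274132093586 q [-0.09  0.38  1.9   0.    0.86  0.19]
```

View pics/a8_scene.png

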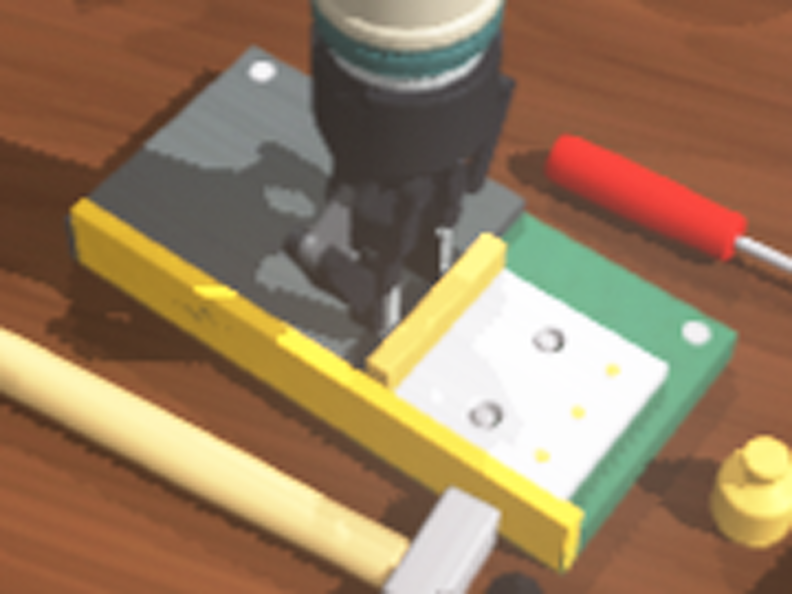

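The plate appears to have dropped: both pins show inside the holes and the push force is zero. I'll back straight off, lift clear and check.

Request:
arm_command([
  [[0,0,0],[-1.1,-3.8,0],165],
  [[0,0,0],[-2.8,-9.6,0],165],
  [[0,0,0],[-5,-17,0],165],
  [[0,0,0],[0,0,40],165],
  [[0,0,0],[0,0,60],165],
  [[0,0,0],[-20,-58,40],165],
  [[0,0,0],[-20,-58,20],165],
  [[0,0,0],[-20,-58,0],165],
  [[0,0,0],[-20,-58,0],165],
  [[0,0,0],[0,0,0],165],
  [[0,0,0],[0,0,0],165],
])

```text
clock: 13.85
position: [0.4342, -0.2318, 0.1886]
ee_rot: [-0.001, 0.8, 0.6, 0.0]
contact_force: [1.3, -0.5, -0.2]
width: 0.0301
```

```bash
python3 -c "
from h import *
st(); snap('a9'); cv2.imwrite('pics/full9.png',imaging.get_image('top'))"
```

```text
t 13.85 pos [ 434.2 -231.8  188.6] fixXY [ -13.3 -330.1] ytool yaw rel fix deg -0.17 zaxis [-0.     0.001 -1.   ] F fix [ 1.4 -0.2 -0.2] w 0.03013420353666028 q [-0.63  0.18  1.74  0.    1.22 -0.35]
```

View pics/a9_scene.png

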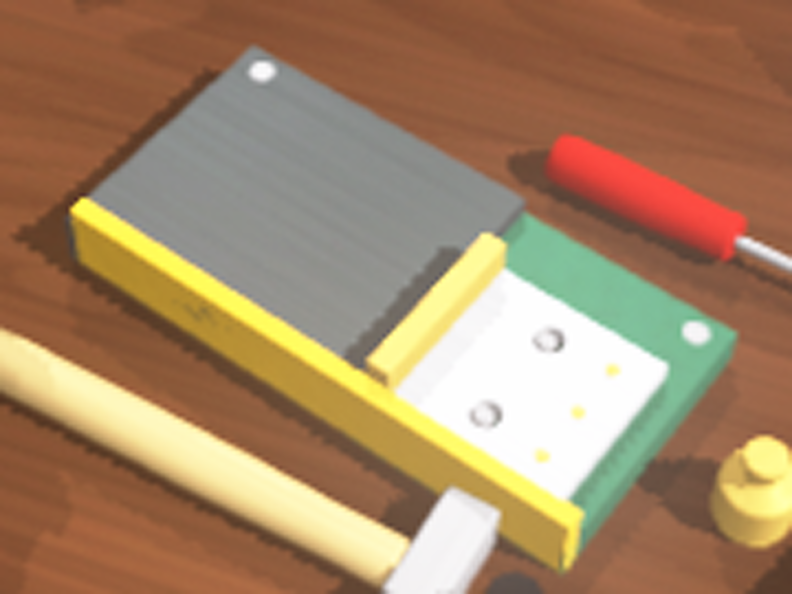

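View pics/a9_top.png

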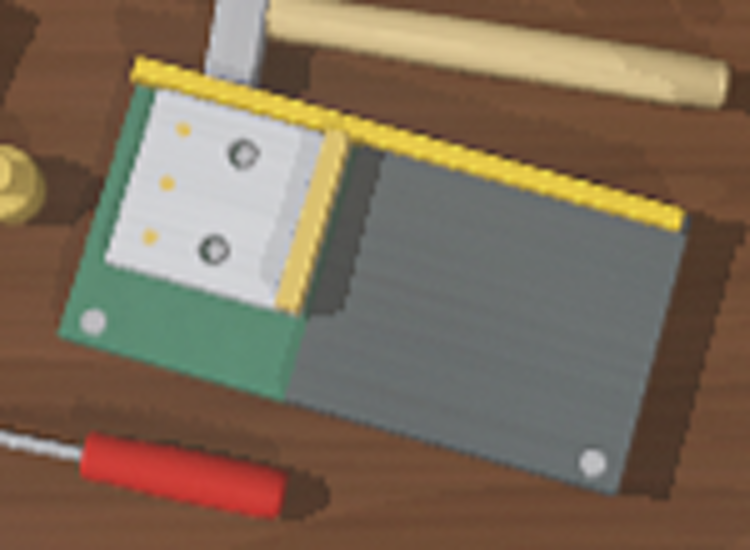

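View pics/full9.png

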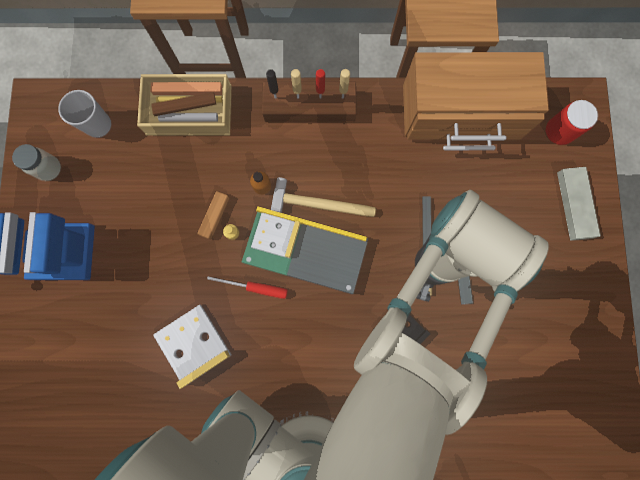

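The pins are centred in both holes, and the rib's rear is at the ledge edge. The bystanders are where they were. I'll check the pose numerically with height left free, then hand in.

```bash
python3 - <<'E'
from m0 import *
from h import FIX,st
Q={"scene":[((25,0,10),s(486,414)),((-25,0,10),s(549,340)),((-45,50,10),s(667,366)),((45,-50,30),s(367,361)),((-45,-50,30),s(488,233))],
"top":[((25,0,10),t(243,154)),((-25,0,10),t(214,249)),((-45,50,10),t(106,262)),((-45,-50,30),t(300,313)),((45,50,10),t(158,90)),((45,-50,30),t(351,127))]}
for z in(.015,.02,.025,.03):
    pl,r=fit(Q,[.54,.08,-.28],z); d=pl-FIX; c_,s_=np.cos(FIX[2]),np.sin(FIX[2])
    print(z,"rms",np.sqrt((r**2).mean()).round(2),"in fix mm",np.round([1000*(c_*d[0]+s_*d[1]),1000*(-s_*d[0]+c_*d[1]),d[2]*1000],1))
st()
E
```

```text
0.015 rms 0.54 in fix mm [-1.5  1.1  2.7]
0.02 rms 0.6 in fix mm [-0.3  1.7  8.4]
0.025 rms 1.16 in fix mm [ 0.3  1.7 10.8]
0.03 rms 1.92 in fix mm [-0.1  1.2 10.4]
t 14.0 pos [ 435.1 -230.4  188.7] fixXY [ -12.8 -328.5] ytool yaw rel fix deg 0.04 zaxis [-0.     0.001 -1.   ] F fix [1.2 1.2 0.1] w 0.03023284703562385 q [-0.63  0.18  1.74  0.    1.22 -0.35]
```

```bash
python3 -c "
from h import *
print(manip.sign_off())"
```

```text
the job is handed in; nothing more can be done
None
```

The jig plate is seated on the green bed with both holes over their pins, and I handed the job in at about 14 s; the sign-off gave no verdict. I pushed the plate's near side with the fingertips until it lay square against the yellow fence. Then I pushed its rear along the fence until it dropped, and backed the gripper clear.

**Last checks:**
- **Holes and pins:** both cameras show the pins inside both holes. The fitted plate centre is within about 2 mm of target, with under 0.01 rad of yaw.
- **Height:** the fit rules out the plate still sitting at ledge height (30 mm): the error is 1.9 px there against 0.6 px at 20 mm. It does not separate 20 mm from 15 mm (0.54 px), so the cameras alone do not prove it is down to the millimetre. The pins showing in the holes and the near-zero push force also point to seated.
- **Tilt:** I did not measure tilt as a number; the plate only looks level in the pictures.
- **Bystanders:** those in view sit where they did at the start. The arm partly hid the file and the strip in the last full picture, but it stayed well above them.
- **Contact:** the gripper was about 19 cm above the bench and clear of everything, and no force reading I took passed about 5 N.

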